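Click the tea tin's day wheel round to its home bar

TASK

The tea tin has just been refilled, so its day wheel must go back to the start: with a fingertip, flick the edge of the wheel on the lid clockwise (seen from above), one click at a time and letting it settle in each notch, until the lobe with the long raised bar stands at the pointer. Do not go past the bar, keep the lid shut, and leave everything else on the shelf where it is.

Things in the scene. Friction and masses are not known exactly. Their poses are not given: they have to be found in the camera images.
- tin: Square stainless tea tin, 140 x 140 x 72 mm without its lid, fastened to the shelf. Origin: centre of its underside; z up, +x towards lid hinge and pointer (away from the robot at yaw 0), +y to the left. The shut lid (144 x 144 x 6 mm) has its top 78 mm above the shelf and the day wheel at its middle.
- wheel_hub (a point): Centre of the day wheel's top face, on its upright axis, 108 mm above the shelf; axes as the tin's. Black disc, 38 mm radius, 14 mm thick (94 to 108 mm above the shelf), with 7 equal straight lobes 51.4 degrees apart, as thick as the disc, 10 mm wide, reaching 54 mm from the axis. Below is a 26 mm radius spacer; outside it 16 mm is free between lobes and lid.
- home_bar (a point): Outer end of the long white raised bar (38 x 6 mm) on one lobe: 50 mm from the axis, 111 mm above the shelf; it turns with the wheel. The other lobes have 1 to 6 small white studs, counted anticlockwise from the bar, so clockwise clicks bring 1, 2, ... 6 studs and then the bar to the pointer.
- pointer (a point): Tip of the fixed brass pointer post on the lid (10 mm wide, top 112 mm above the shelf), 58 mm from the wheel's axis in tin +x, just outside the lobes. In a notch one lobe points straight at it, so on the opposite side (tin -x) a gap between two lobes is centred; gaps are 31 mm wide at 47 mm from the axis.
- day_wheel (a joint): Angle of the wheel, rad: 0 = bar at the pointer, growing clockwise seen from above. Notches every 0.898 rad (1/7 turn). Starts three or four clicks before home (-2.69 or -3.59). A sprung ball pulls it into the nearest notch: pushed more than half-way (0.45 rad) it snaps on, less and it springs back. Takes about 1 N at first, 3 to 4 N half-way, at a lobe; does not coast past a notch.
- lid (a joint): Angle of the tin's hinged lid, rad; 0 = shut, growing as its robot-side edge is lifted. Only its weight keeps it shut.
- mug: Empty red enamel mug, 82 mm wide, 85 mm high, handle at its +y; origin centre of its underside. Stands loose beside the tin.
- jar: Glass jar with a wooden cap, 64 mm wide, 100 mm high, loose beside the tin; origin centre of its underside.
- spatula_rest: Bamboo spatula rest, 200 x 75 mm, 22 mm high, lying loose; origin centre of its underside.
- teaspoon: Steel spoon, 150 mm long, lying loose along its x; origin centre of its underside.
- bowl: White bowl, 110 mm wide, 50 mm high, loose; origin centre of its underside.
- coaster: Round cork coaster, 90 mm wide, 8 mm thick, loose; origin centre of its underside.

How it is judged:
By the outcome, as a careful person would: the job done as asked, in the order asked, and still so for the second after the job is handed in, with the robot touching nothing.
It also fails if it takes over 64 s, if anything falls off the work surface, if the arm or the gripper's body presses on something with over 40 N, if the wrist force passes 120 N, or if a joint passes its speed limit or range.

ROBOT

A 6-joint arm with a two-finger parallel gripper is mounted at the origin on the work surface. World frame = base frame: x ahead of the robot, y to its left, z up, the work surface at z = 0. Lengths are in m, angles in degrees, forces in N, time in s.
With the tool pointing down it reaches from about 0.3 to 0.85 m from the base axis. Payload 5.4 kg.
Tool frame: the origin (TCP) lies midway between the tips of the shut fingers; the grasp point (between the pads) lies 19 mm behind it (ctrl.grasp_offset is the distance from the TCP to the grasp point, in m); z points along the fingers, y is the line along which they close (so a half turn about z gives the same grasp; the last joint's range is limited). The gripper opens to 85 mm and grips with 20 to 120 N. Pads are 22 mm wide; open, the fingers measure 114 mm over their backs; the gripper's body (76 mm by 85 mm) begins 54 mm behind the grasp point. The pads swing forward as they close: fully open they stand 13 mm farther back than shut.
Start: joints at [-81.48, 9.076, 91.501, -0, 79.423, -12.038], TCP at [0.202, -0.538, 0.231] pointing down, gripper open.
Joint ranges: [-166.64, 166.64], [-54.1, 131.32], [10.49, 154.53], [-73.88, 253.88], [9.74, 151.15], [-171.62, 171.62]. Speed limits (degrees/s): [147.25, 147.25, 180, 180, 180, 180].

INTERFACE

Orientations are given as a 3x3 rotation matrix whose columns are the frame's x, y, z axes.
In Python, from workcell import ctrl, grab_frame, search_frame gives the robot as it stands.
- The arm moves only by the tool step_arm, never from a script. Its arguments are lists of equal length, an entry for each row: "linear": the shift along the tool's x, y, z in mm, a list of three; "dr": the turn, a rotation vector about the tool's x, y, z in rad, a list of three; "claw": the opening, from -1 (shut) to 1 (fully open), so that 0 is half open. In form: {"linear": [[tx, ty, tz], ...], "dr": [[ax, ay, az], ...], "claw": [claw, ...]}. A call has exactly 5 rows; each row is the pose to reach, as a shift and turn from the pose commanded when the call began, along the tool's axes at that moment; what a row does not reach only later rows make up. A row lasts 1/12 s, in which the tool goes at most 41.7 mm and 7.16 degrees, less where a joint would pass 70% of its speed; a pose out of reach is approached as far as the arm can. A call with a gripper value outside its range is refused whole. The fingers move at their own pace and stop on an object; "grip_force" is the grip in N (left out, the last holds). Time passes only in rows, so rows that repeat a pose let the fingers close, or fill a call up. It gives the time, the measured TCP pose, the force, the opening and the grip force at its end, in the units of the state.
- ctrl.read_state(): the state, without advancing time (a new reading comes with each control period).
- grab_frame(name): name is "side" or "top" or "wrist"; returns a dict with "frame" (480x640x3 uint8, blue, green, red), "vertical_fov" (degrees; the focal length in pixels is half the picture's height over the tangent of half this angle, whatever the lens; pixels are square), "cx", "cy" (the principal point, pixels), "R" (3x3) and "t" (3): a world point X has camera coordinates R X + t. Camera axes: x right, y down, z forward; pixel columns grow to the right and rows downward; lengths in m; the calibration is good to about 2 mm. The wrist camera is an equidistant fisheye: a pixel r from the principal point sees the ray r / f radians off the axis. A picture is of the moment at which its call begins. There is no depth.
- ctrl.finish_job(): hands the job in; it is judged then, once.
Trained networks look in a picture, given as the dict that the camera call returned (one of the last four; its "shot" number tells which), for a name from the list of things; names that differ only in an ending like _2 or _b are one class to them, and where a whole thing is asked for, a point or a joint stands for the part that bears it (a point fixed in the world has none). Each returns a list of dicts, best first, with "p" (0 to 1); they miss things now and then, are a little off and sometimes report something else, mostly with a low value. They report only what shows in the picture. A call takes as long as a camera call.
- search_frame(picture, thing): "xy" ([column, row] in pixels, amid what is visible of it).
The state is a dict: "clock": time; "q": joint angles; "qd": joint speeds; "effort": joint torques, N m; "ee_pos": TCP position; "ee_rot": TCP orientation; "contact_force": force on the tool from outside, world axes, zero at the start; "torque": the same for the moment, N m; "grip_width": opening from 0.0 (shut) to 1.0 (fully open); "grip_force": force on a finger pad.
Only numpy, scipy, OpenCV 4.12 (cv2) and the standard library are available. Lean on these libraries where they do the work, as an engineer would, in place of code of your own. Each camera call takes 0.05 s, during which the arm holds its last target. There are 200 camera calls.

## Working session

There is one attempt and no reset: what is moved stays moved. The work goes in short steps, Python scripts to look and compute and a tool call to move; the robot and the scene stay as the last step left them, time stands still between calls to the robot, and variables do not carry over. Pictures are saved under pics/ and viewed, at most 10 in all, crops included, and the job is handed in when it is done.

Besides the shell and the picture viewer there is one more tool, called after ">>>" as a command line: name --argument value ..., lists and objects as JSON in quotes. step_arm: Moves the arm, as the interface text tells. Its arguments: {"type":"object","properties":{"linear":{"type":"array","items":{"type":"array","items":{"type":"number"}}},"dr":{"type":"array","items":{"type":"array","items":{"type":"number"}}},"claw":{"type":"array","items":{"type":"number"}},"grip_force":{"type":"number"}},"required":["linear","dr","claw"]}

```bash
mkdir -p pics; cat > h.py <<'E'
import numpy as np, cv2
from workcell import ctrl, grab_frame, search_frame
def f_of(d): return 240/np.tan(np.radians(d["vertical_fov"])/2)
def ray(d,xy,fish=False):
    v=np.array([xy[0]-d["cx"],xy[1]-d["cy"]])/f_of(d)
    if fish:
        r=np.linalg.norm(v); v=v/max(r,1e-9)*np.tan(r)
    R=np.array(d["R"]); t=np.array(d["t"])
    return -R.T@t, R.T@np.array([*v,1.])
def onz(d,xy,z,fish=False):
    o,r=ray(d,xy,fish); return o+r*(z-o[2])/r[2]
def proj(d,X):
    p=np.array(d["R"])@np.asarray(X)+np.array(d["t"]); return np.array([d["cx"],d["cy"]])+f_of(d)*p[:2]/p[2]
E
python3 - <<'E'
from h import *
Z=dict(tin=.05,wheel_hub=.108,home_bar=.111,pointer=.112,day_wheel=.1,mug=.05,jar=.06,bowl=.03,coaster=.008,spatula_rest=.02,teaspoon=.005)
for n in ("top","side"):
    d=grab_frame(n); cv2.imwrite(f"pics/{n}0.png",d["frame"])
    for k,z in Z.items():
        for r in search_frame(d,k)[:2]: print(n,k,np.round(r["xy"]),round(r["p"],2),np.round(onz(d,r["xy"],z),3))
s=ctrl.read_state(); print(s["ee_pos"],s["ee_rot"],s["clock"],s["contact_force"])
E
```

```text
top tin [357. 225.] 0.8 [ 0.56  -0.082  0.05 ]
top wheel_hub [355. 225.] 0.76 [ 0.552 -0.074  0.108]
top home_bar [357. 228.] 0.73 [ 0.546 -0.08   0.111]
top home_bar [407. 225.] 0.16 [ 0.557 -0.216  0.111]
top pointer [356. 227.] 0.58 [ 0.547 -0.077  0.112]
top day_wheel [358. 225.] 0.88 [ 0.553 -0.083  0.1  ]
top mug [299. 209.] 0.84 [0.601 0.083 0.05 ]
top jar [404. 225.] 0.82 [ 0.562 -0.215  0.06 ]
top bowl [476. 206.] 0.72 [ 0.624 -0.425  0.03 ]
top coaster [268. 298.] 0.74 [0.346 0.168 0.008]
top spatula_rest [174. 249.] 0.89 [0.483 0.441 0.02 ]
top teaspoon [471. 276.] 0.85 [ 0.424 -0.417  0.005]
side tin [314. 240.] 0.89 [ 0.548 -0.061  0.05 ]
side wheel_hub [317. 239.] 0.71 [0.489 0.007 0.108]
side home_bar [314. 223.] 0.86 [ 0.542 -0.053  0.111]
side pointer [314. 230.] 0.69 [ 0.518 -0.019  0.112]
side day_wheel [317. 221.] 0.64 [ 0.552 -0.08   0.1  ]
side mug [263. 258.] 0.96 [0.61 0.09 0.05]
side jar [344. 212.] 0.95 [ 0.556 -0.229  0.06 ]
side bowl [358. 192.] 0.63 [ 0.627 -0.424  0.03 ]
side coaster [332. 326.] 0.93 [0.332 0.17  0.008]
side coaster [315. 241.] 0.65 [ 0.584 -0.11   0.008]
side spatula_rest [199. 374.] 0.65 [0.47  0.455 0.02 ]
[ 0.2019097  -0.53837364  0.23131179] [[ 9.36313612e-01  3.51164946e-01  1.60097443e-05]
 [ 3.51164946e-01 -9.36313612e-01  1.92018460e-06]
 [ 1.56644430e-05  3.82416601e-06 -1.00000000e+00]] 1.2 [ 0.28914179 -0.10097314  0.67250443]
```

View pics/top0.png

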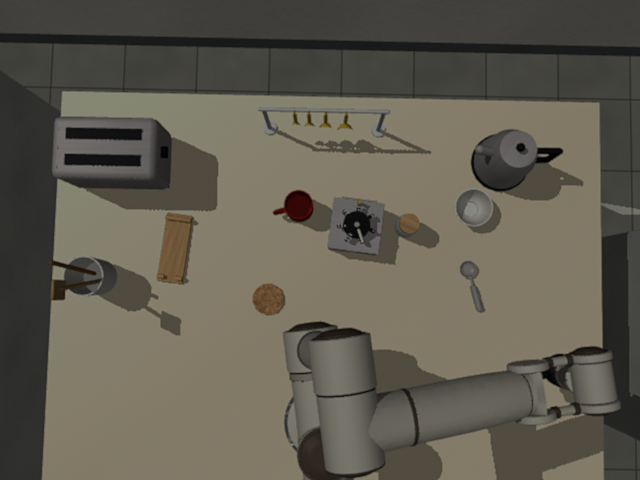

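View pics/side0.png

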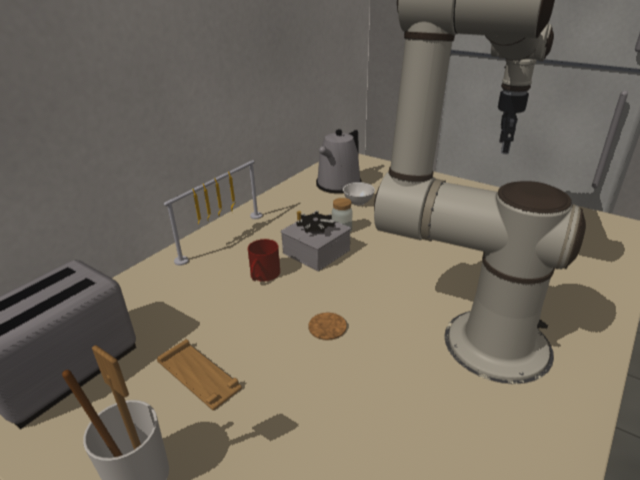

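The top view shows the tin at about (357,225), slightly yawed. The pointer is at its far edge (~360,201) and the bar points towards the robot (~361,240). I'll zoom in on the tin.

```bash
python3 - <<'E'
from h import *
d=grab_frame("top"); c=d["frame"][185:265,310:430]
cv2.imwrite("pics/crop1.png",cv2.resize(c,None,fx=6.5,fy=6.5,interpolation=cv2.INTER_CUBIC))
# lid quad
print(d["R"],d["t"],f_of(d))
for xy in ((357,224),(360,201)): print(onz(d,xy,.11))
E
```

```text
[[ 0.0196826  -0.99978712  0.00618987]
 [-0.99720854 -0.02007709 -0.07191694]
 [ 0.07202591 -0.00475708 -0.99739142]] [-0.00808877  0.50008264  1.78154725] 623.3327884697513
[ 0.5557557  -0.07918592  0.11      ]
[ 0.61959249 -0.08641775  0.11      ]
```

View pics/crop1.png

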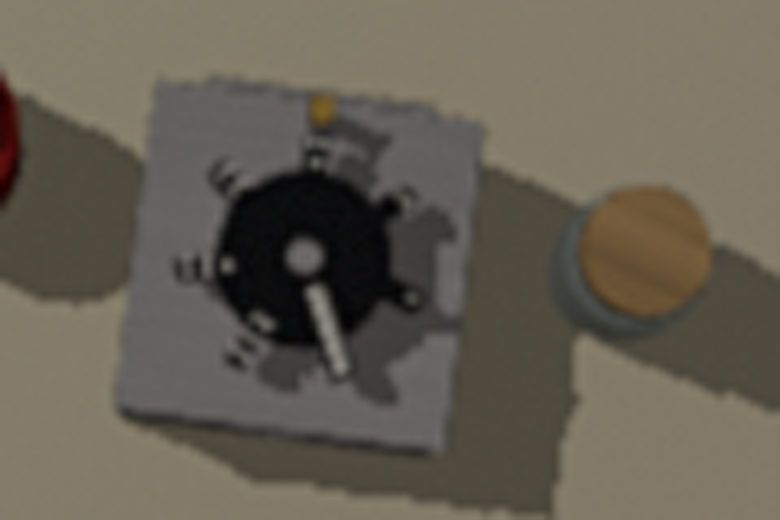

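Three-stud lobe is at the pointer and the bar is the third lobe clockwise from it (crop ~(340,375)), so four clicks are needed. The tin's yaw is about -5.7°. I'll hover over the robot-side gap with the fingers shut.

>>> step_arm --linear '[[29, -22, 3], [58, -44, 6], [88, -66, 9], [117, -88, 12], [147, -110, 15]]' --dr '[[0, 0, 0], [0, 0, 0], [0, 0, 0], [0, 0, 0], [0, 0, 0]]' --claw '[-1, -1, -1, -1, -1]'

```text
clock: 1.67
ee_pos: [0.3014, -0.3824, 0.2162]
ee_rot: [[0.937, 0.351, 0.0], [0.351, -0.937, -0.0], [0.0, 0.0, -1.0]]
contact_force: [0.2, 0.9, -1.4]
grip_width: 0.304
grip_force: 0.0
```

>>> step_arm --linear '[[29, -22, 3], [58, -44, 6], [88, -66, 9], [117, -88, 12], [147, -110, 15]]' --dr '[[0, 0, 0], [0, 0, 0], [0, 0, 0], [0, 0, 0], [0, 0, 0]]' --claw '[-1, -1, -1, -1, -1]'

```text
clock: 2.08
ee_pos: [0.4006, -0.2276, 0.2014]
ee_rot: [[0.936, 0.351, 0.001], [0.351, -0.936, -0.001], [0.0, 0.001, -1.0]]
contact_force: [0.2, -0.9, -0.1]
grip_width: -0.002
grip_force: 0.0
```

>>> step_arm --linear '[[29, -22, 3], [58, -44, 6], [88, -66, 9], [117, -88, 12], [147, -110, 15]]' --dr '[[0, 0, 0], [0, 0, 0], [0, 0, 0], [0, 0, 0], [0, 0, 0]]' --claw '[-1, -1, -1, -1, -1]'

```text
clock: 2.5
ee_pos: [0.4997, -0.0728, 0.1864]
ee_rot: [[0.936, 0.351, 0.001], [0.351, -0.936, -0.0], [0.0, 0.001, -1.0]]
contact_force: [-0.4, -0.9, 0.7]
grip_width: -0.002
grip_force: 0.0
```

>>> step_arm --linear '[[0, 0, 0], [0, 0, 0], [0, 0, 0], [0, 0, 0], [0, 0, 0]]' --dr '[[0, 0, -0.11], [0, 0, -0.22], [0, 0, -0.33], [0, 0, -0.44], [0, 0, -0.55]]' --claw '[-1, -1, -1, -1, -1]'

```text
clock: 2.92
ee_pos: [0.499, -0.0744, 0.1864]
ee_rot: [[0.61, 0.792, 0.0], [0.792, -0.61, -0.0], [-0.0, 0.0, -1.0]]
contact_force: [-0.5, -0.3, 0.1]
grip_width: -0.002
grip_force: 0.0
```

>>> step_arm --linear '[[0, 0, 0], [0, 0, 0], [0, 0, 0], [0, 0, 0], [0, 0, 0]]' --dr '[[0, 0, -0.11], [0, 0, -0.22], [0, 0, -0.33], [0, 0, -0.44], [0, 0, -0.56]]' --claw '[-1, -1, -1, -1, -1]'

```text
clock: 3.33
ee_pos: [0.4989, -0.0745, 0.1864]
ee_rot: [[0.096, 0.995, 0.0], [0.995, -0.096, -0.0], [-0.0, 0.0, -1.0]]
contact_force: [0.0, -0.1, 0.0]
grip_width: 0.001
grip_force: 0.0
```

```bash
python3 - <<'E'
from h import *
d=grab_frame("wrist"); cv2.imwrite("pics/w1.png",d["frame"])
s=ctrl.read_state(); print(s["clock"],s["ee_pos"],s["ee_rot"],s["q"],s["contact_force"],s["grip_width"])
print(d["cx"],d["cy"],f_of(d),d["vertical_fov"])
for k,z in dict(wheel_hub=.108,pointer=.112,home_bar=.111,tin=.078).items():
  for r in search_frame(d,k)[:2]: print(k,r["xy"],r["p"],onz(d,r["xy"],z,True))
E
```

```text
3.3833 [ 0.49895544 -0.07452668  0.18637291] [[ 9.07641349e-02  9.95872411e-01  1.12037024e-04]
 [ 9.95872417e-01 -9.07641330e-02 -2.21783023e-05]
 [-1.19178161e-05  1.13587577e-04 -9.99999993e-01]] [-2.22447804e+01  7.94117466e-01  1.05555203e+02  1.30683408e-03
  7.36442573e+01 -1.70375797e+01] [ 0.25430036 -0.00079395  0.47072482] 0.002264027944913982
314.6702874868305 238.01345011380138 371.64829954431775 65.70646984690485
wheel_hub [392.7, 219.0] 0.63 [ 0.54893049 -0.0596839   0.108     ]
pointer [391.7, 218.3] 0.83 [ 0.54754547 -0.05806272  0.112     ]
home_bar [402.2, 236.0] 0.8 [ 0.55406196 -0.07040302  0.111     ]
tin [391.6, 218.7] 0.89 [ 0.55395282 -0.06780317  0.078     ]
```

View pics/w1.png

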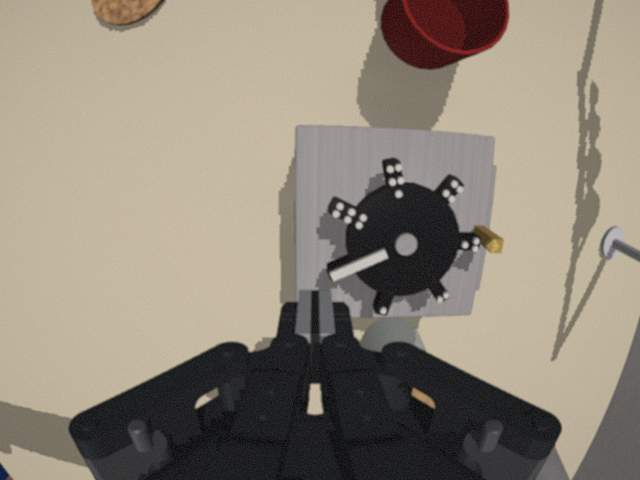

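The wrist view shows the hub at (406,244), the pointer top at ~(497,238), the 3-stud lobe at the pointer and the bar at lower left. The fingertips are at (296–335, 290), so I'll get the positions and fingertip size from these.

```bash
python3 - <<'E'
from h import *
d=grab_frame("wrist"); 
h=onz(d,(406,244),.108,1)
# spot centre from disc: dark disc fit by eye (345..460,182..297)
print("hub",h,onz(d,(403,239.5),.108,1))
for n,xy,z in (("ptr",(490,238),.112),("ptr2",(499,240),.112),("L3",(481,241),.108),("bar",(331,275),.111),("6",(333,205),.108),("5",(391,160),.108)):
  p=onz(d,xy,z,1)-h; print(n,np.round(p*1000),np.degrees(np.arctan2(p[1],p[0])),np.hypot(*p[:2]))
z=.186
for xy in ((296,291),(335,291),(315,291),(279,305),(352,305)): print(xy,onz(d,xy,z,1))
c=[onz(d,xy,.078,1) for xy in ((296,125),(494,136),(470,315))]
print(c, [np.degrees(np.arctan2(*(c[1]-c[0])[1::-1]))])
s=cv2.resize(d["frame"][240:360,240:400],None,fx=5,fy=5,interpolation=cv2.INTER_CUBIC)
cv2.imwrite("pics/w2.png",s)
E
```

```text
hub [ 0.55705487 -0.07749716  0.108     ] [ 0.55516203 -0.07425162  0.108     ]
ptr [58. -1.  4.] -0.7825115044780424 0.057965126704791585
ptr2 [65. -3.  4.] -2.599133280892899 0.06510974163901004
L3 [53. -4.  0.] -3.9597490670824578 0.0532101219987471
bar [-50. -15.   3.] -163.64398596440662 0.05199446086215833
6 [-44.  30.   0.] 146.01712409127276 0.05358623612569378
5 [-7. 54.  0.] 97.25246155396792 0.05472394564162545
(296, 291) [ 0.49149512 -0.06555055  0.186     ]
(335, 291) [ 0.50804599 -0.06730119  0.186     ]
(315, 291) [ 0.49956007 -0.06638047  0.186     ]
(279, 305) [ 0.4832635 -0.0715747  0.186    ]
(352, 305) [ 0.5148536  -0.07491793  0.186     ]
[array([0.49422112, 0.00303315, 0.078     ]), array([ 0.6351561 , -0.01357003,  0.078     ]), array([ 0.61852026, -0.15636327,  0.078     ])] [np.float64(-6.718895237494529)]
```

View pics/w2.png

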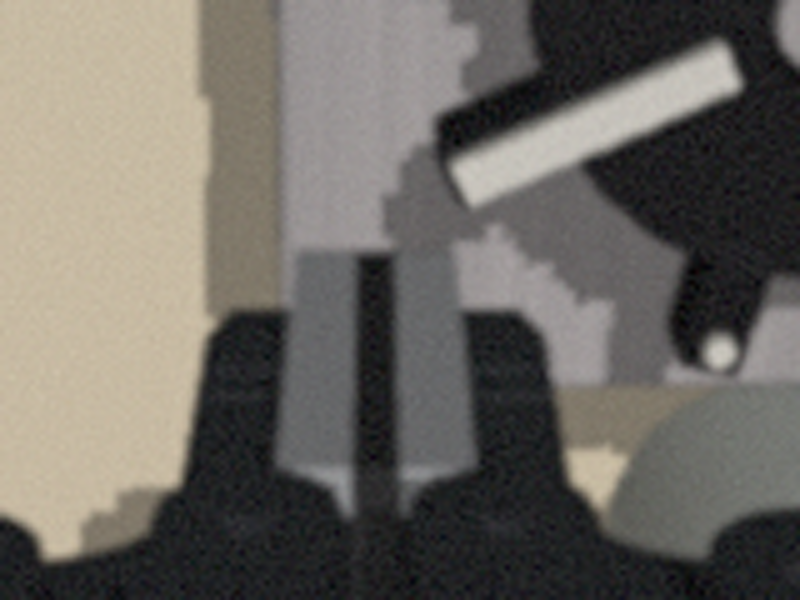

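>>> step_arm --linear '[[3, 1.6, 15], [3.3, 1.6, 35], [3.3, 1.6, 55], [3.3, 1.6, 72], [3.3, 1.6, 86]]' --dr '[[0, 0, 0.02], [0, 0, 0.02], [0, 0, 0.02], [0, 0, 0.02], [0, 0, 0.02]]' --claw '[-1, -1, -1, -1, -1]'

```text
clock: 4.05
ee_pos: [0.5002, -0.0711, 0.0988]
ee_rot: [[0.123, 0.992, -0.001], [0.992, -0.123, 0.001], [0.0, -0.001, -1.0]]
contact_force: [-0.5, -0.3, -0.8]
grip_width: 0.001
grip_force: 0.0
```

```bash
python3 - <<'E'
from h import *
d=grab_frame("wrist"); cv2.imwrite("pics/w3.png",d["frame"][120:360,180:500].repeat(2,0).repeat(2,1))
s=ctrl.read_state(); print(s["clock"],s["ee_pos"],s["contact_force"])
E
```

```text
4.1 [ 0.49846832 -0.07053359  0.09630182] [-1.95426813  0.24859287 -1.67531947]
```

View pics/w3.png

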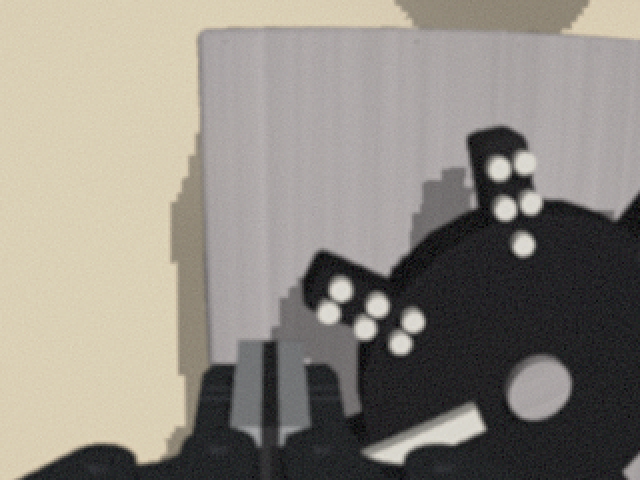

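The tip is in the gap, just below the 6-stud lobe at (340,285) in the crop. There is slight contact or a transient, so I'll dwell and read.

>>> step_arm --linear '[[0, 0, 0], [0, 0, 0], [0, 0, 0], [0, 0, 0], [0, 0, 0]]' --dr '[[0, 0, 0], [0, 0, 0], [0, 0, 0], [0, 0, 0], [0, 0, 0]]' --claw '[-1, -1, -1, -1, -1]'

```text
clock: 4.52
ee_pos: [0.5016, -0.0717, 0.1013]
ee_rot: [[0.122, 0.993, 0.002], [0.993, -0.122, -0.001], [-0.0, 0.002, -1.0]]
contact_force: [-0.5, -0.2, 0.7]
grip_width: 0.002
grip_force: 0.0
```

Settled with no contact. First click: arc 0.9 rad clockwise.

>>> step_arm --linear '[[3.4, 0.1, 0], [6.7, 0.4, 0], [10, 0.9, 0], [13.3, 1.6, 0], [16.5, 2.5, 0]]' --dr '[[0, 0, 0.06], [0, 0, 0.12], [0, 0, 0.18], [0, 0, 0.24], [0, 0, 0.3]]' --claw '[-1, -1, -1, -1, -1]'

```text
clock: 4.93
ee_pos: [0.5054, -0.0556, 0.1008]
ee_rot: [[0.412, 0.911, 0.0], [0.911, -0.412, -0.001], [-0.001, 0.0, -1.0]]
contact_force: [-1.0, -1.8, 1.0]
grip_width: -0.002
grip_force: 1.0
```

>>> step_arm --linear '[[3.4, 0.1, 0], [6.7, 0.4, 0], [10, 0.9, 0], [13.3, 1.6, 0], [16.5, 2.5, 0]]' --dr '[[0, 0, 0.06], [0, 0, 0.12], [0, 0, 0.18], [0, 0, 0.24], [0, 0, 0.3]]' --claw '[-1, -1, -1, -1, -1]'

```text
clock: 5.35
ee_pos: [0.5143, -0.0414, 0.1007]
ee_rot: [[0.663, 0.748, -0.0], [0.748, -0.663, -0.0], [-0.0, 0.0, -1.0]]
contact_force: [-2.9, -1.9, -0.1]
grip_width: -0.002
grip_force: 2.2
```

>>> step_arm --linear '[[3.4, 0.1, 0], [6.7, 0.4, 0], [10, 0.9, 0], [13.3, 1.6, 0], [16.5, 2.5, 0]]' --dr '[[0, 0, 0.06], [0, 0, 0.12], [0, 0, 0.18], [0, 0, 0.24], [0, 0, 0.3]]' --claw '[-1, -1, -1, -1, -1]'

```text
clock: 5.77
ee_pos: [0.5275, -0.0305, 0.1008]
ee_rot: [[0.855, 0.519, 0.001], [0.519, -0.855, -0.0], [0.0, 0.0, -1.0]]
contact_force: [-0.3, 0.2, 0.4]
grip_width: 0.001
grip_force: 0.0
```

>>> step_arm --linear '[[0, 0, 0], [0, 0, 0], [0, 0, 0], [0, 0, 0], [0, 0, 0]]' --dr '[[0, 0, 0], [0, 0, 0], [0, 0, 0], [0, 0, 0], [0, 0, 0]]' --claw '[-1, -1, -1, -1, -1]'

```text
clock: 6.18
ee_pos: [0.5271, -0.0307, 0.1003]
ee_rot: [[0.853, 0.522, 0.0], [0.522, -0.853, -0.0], [0.0, 0.0, -1.0]]
contact_force: [0.5, 0.1, -0.3]
grip_width: -0.001
grip_force: 0.0
```

```bash
python3 - <<'E'
from h import *
d=grab_frame("wrist"); cv2.imwrite("pics/w4.png",d["frame"])
s=ctrl.read_state(); print(s["clock"],s["ee_pos"],s["ee_rot"],s["contact_force"])
E
```

```text
6.2333 [ 0.52707132 -0.03066907  0.10032703] [[ 8.52987137e-01  5.21931935e-01 -5.06115764e-06]
 [ 5.21931935e-01 -8.52987137e-01 -7.45461993e-06]
 [-8.20790657e-06  3.71711511e-06 -1.00000000e+00]] [ 0.31772295  0.59353111 -0.72504985]
```

View pics/w4.png

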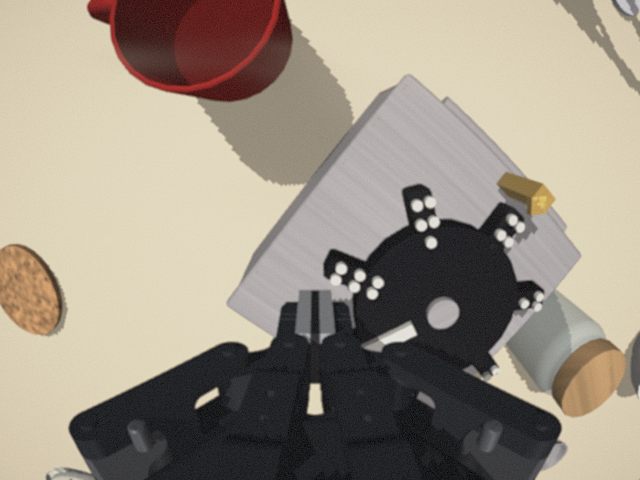

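The click worked: the 4-stud lobe (510,220) is at the pointer and the finger is free. Now I'll retract, swing back, re-enter and push the second click.

>>> step_arm --linear '[[0, -8, 0], [0, -16, 0], [0, -24, 0], [0, -30, 0], [0, -30, 0]]' --dr '[[0, 0, 0], [0, 0, 0], [0, 0, 0], [0, 0, 0], [0, 0, 0]]' --claw '[-1, -1, -1, -1, -1]'

```text
clock: 6.65
ee_pos: [0.5105, -0.0036, 0.1001]
ee_rot: [[0.852, 0.523, -0.001], [0.523, -0.852, 0.0], [-0.001, -0.001, -1.0]]
contact_force: [-0.0, 0.2, 0.7]
grip_width: -0.003
grip_force: 0.0
```

>>> step_arm --linear '[[-7.7, 0.4, 0], [-15.4, 1.4, 0], [-22.9, 3.1, 0], [-30.3, 5.5, 0], [-37.4, 8.6, 0]]' --dr '[[0, 0, -0.09], [0, 0, -0.18], [0, 0, -0.27], [0, 0, -0.36], [0, 0, -0.45]]' --claw '[-1, -1, -1, -1, -1]'

```text
clock: 7.07
ee_pos: [0.4838, -0.0319, 0.1003]
ee_rot: [[0.537, 0.843, 0.0], [0.843, -0.537, -0.0], [-0.0, 0.0, -1.0]]
contact_force: [-0.5, -0.6, -0.3]
grip_width: 0.001
grip_force: 0.0
```

>>> step_arm --linear '[[-7.7, 0.4, 0], [-15.4, 1.4, 0], [-22.9, 3.1, 0], [-30.3, 5.5, 0], [-37.4, 8.6, 0]]' --dr '[[0, 0, -0.09], [0, 0, -0.18], [0, 0, -0.27], [0, 0, -0.36], [0, 0, -0.45]]' --claw '[-1, -1, -1, -1, -1]'

```text
clock: 7.48
ee_pos: [0.4709, -0.0682, 0.1004]
ee_rot: [[0.117, 0.993, 0.0], [0.993, -0.117, -0.0], [-0.0, 0.0, -1.0]]
contact_force: [-0.2, -0.3, 0.1]
grip_width: -0.003
grip_force: 0.0
```

>>> step_arm --linear '[[0, 0, 0], [0, 8, 0], [0, 16, 0], [0, 23, 0], [0, 30, 0]]' --dr '[[0, 0, 0], [0, 0, 0], [0, 0, 0], [0, 0, 0], [0, 0, 0]]' --claw '[-1, -1, -1, -1, -1]'

```text
clock: 7.9
ee_pos: [0.502, -0.0714, 0.1004]
ee_rot: [[0.122, 0.993, 0.0], [0.993, -0.122, -0.0], [-0.0, 0.0, -1.0]]
contact_force: [-0.8, -0.7, -0.1]
grip_width: 0.002
grip_force: 0.0
```

>>> step_arm --linear '[[0, 0, 0], [0, 0, 0], [0, 0, 0], [0, 0, 0], [0, 0, 0]]' --dr '[[0, 0, 0], [0, 0, 0], [0, 0, 0], [0, 0, 0], [0, 0, 0]]' --claw '[-1, -1, -1, -1, -1]'

```text
clock: 8.32
ee_pos: [0.5006, -0.0715, 0.1002]
ee_rot: [[0.122, 0.993, -0.0], [0.993, -0.122, 0.0], [0.0, -0.0, -1.0]]
contact_force: [-0.0, 0.4, 0.4]
grip_width: 0.001
grip_force: 0.0
```

Same place again, with no contact. Second click, then the same return.

>>> step_arm --linear '[[3.4, 0.1, 0], [6.7, 0.4, 0], [10, 0.9, 0], [13.3, 1.6, 0], [16.5, 2.5, 0]]' --dr '[[0, 0, 0.06], [0, 0, 0.12], [0, 0, 0.18], [0, 0, 0.24], [0, 0, 0.3]]' --claw '[-1, -1, -1, -1, -1]'

```text
clock: 8.73
ee_pos: [0.5048, -0.0556, 0.1003]
ee_rot: [[0.412, 0.911, -0.001], [0.911, -0.412, -0.0], [-0.001, -0.001, -1.0]]
contact_force: [-1.1, -1.0, 0.1]
grip_width: -0.0
grip_force: 1.0
```

>>> step_arm --linear '[[3.4, 0.1, 0], [6.7, 0.4, 0], [10, 0.9, 0], [13.3, 1.6, 0], [16.5, 2.5, 0]]' --dr '[[0, 0, 0.06], [0, 0, 0.12], [0, 0, 0.18], [0, 0, 0.24], [0, 0, 0.3]]' --claw '[-1, -1, -1, -1, -1]'

```text
clock: 9.15
ee_pos: [0.5135, -0.0415, 0.1001]
ee_rot: [[0.663, 0.748, -0.002], [0.748, -0.663, -0.0], [-0.001, -0.001, -1.0]]
contact_force: [-5.7, -3.1, 1.3]
grip_width: -0.002
grip_force: 3.3
```

>>> step_arm --linear '[[3.4, 0.1, 0], [6.7, 0.4, 0], [10, 0.9, 0], [13.3, 1.6, 0], [16.5, 2.5, 0]]' --dr '[[0, 0, 0.06], [0, 0, 0.12], [0, 0, 0.18], [0, 0, 0.24], [0, 0, 0.3]]' --claw '[-1, -1, -1, -1, -1]'

```text
clock: 9.57
ee_pos: [0.5269, -0.0306, 0.1002]
ee_rot: [[0.855, 0.519, -0.0], [0.519, -0.855, 0.0], [-0.0, -0.0, -1.0]]
contact_force: [-0.7, -0.4, -0.2]
grip_width: -0.0
grip_force: 0.1
```

>>> step_arm --linear '[[0, 0, 0], [0, 0, 0], [0, 0, 0], [0, 0, 0], [0, 0, 0]]' --dr '[[0, 0, 0], [0, 0, 0], [0, 0, 0], [0, 0, 0], [0, 0, 0]]' --claw '[-1, -1, -1, -1, -1]'

```text
clock: 9.98
ee_pos: [0.527, -0.0309, 0.1003]
ee_rot: [[0.853, 0.522, -0.0], [0.522, -0.853, -0.0], [-0.0, 0.0, -1.0]]
contact_force: [0.6, -0.0, -0.0]
grip_width: -0.002
grip_force: 0.0
```

>>> step_arm --linear '[[0, -8, 0], [0, -16, 0], [0, -24, 0], [0, -30, 0], [0, -30, 0]]' --dr '[[0, 0, 0], [0, 0, 0], [0, 0, 0], [0, 0, 0], [0, 0, 0]]' --claw '[-1, -1, -1, -1, -1]'

```text
clock: 10.4
ee_pos: [0.5105, -0.0037, 0.1001]
ee_rot: [[0.852, 0.523, -0.001], [0.523, -0.852, 0.001], [-0.0, -0.001, -1.0]]
contact_force: [-0.4, 0.1, -0.8]
grip_width: 0.004
grip_force: 0.0
```

```bash
python3 - <<'E'
from h import *
d=grab_frame("wrist"); cv2.imwrite("pics/w5.png",d["frame"])
E
```

```text
(no output)
```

View pics/w5.png

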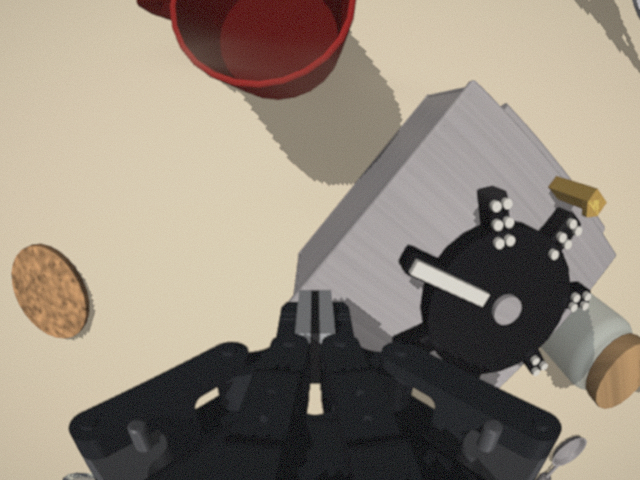

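The 5-stud lobe (567,230) is now at the pointer and the bar (410,265) is two lobes behind it. I'll return and do the third click.

>>> step_arm --linear '[[-7.7, 0.4, 0], [-15.4, 1.4, 0], [-22.9, 3.1, 0], [-30.3, 5.5, 0], [-37.4, 8.6, 0]]' --dr '[[0, 0, -0.09], [0, 0, -0.18], [0, 0, -0.27], [0, 0, -0.36], [0, 0, -0.45]]' --claw '[-1, -1, -1, -1, -1]'

```text
clock: 10.87
ee_pos: [0.4839, -0.0323, 0.1004]
ee_rot: [[0.537, 0.843, 0.0], [0.843, -0.537, -0.0], [-0.0, 0.0, -1.0]]
contact_force: [-0.4, -0.5, -0.3]
grip_width: -0.0
grip_force: 0.0
```

>>> step_arm --linear '[[-7.7, 0.4, 0], [-15.4, 1.4, 0], [-22.9, 3.1, 0], [-30.3, 5.5, 0], [-37.4, 8.6, 0]]' --dr '[[0, 0, -0.09], [0, 0, -0.18], [0, 0, -0.27], [0, 0, -0.36], [0, 0, -0.45]]' --claw '[-1, -1, -1, -1, -1]'

```text
clock: 11.28
ee_pos: [0.471, -0.0686, 0.1004]
ee_rot: [[0.117, 0.993, 0.0], [0.993, -0.117, -0.0], [-0.0, 0.0, -1.0]]
contact_force: [-1.6, -0.1, -0.7]
grip_width: 0.003
grip_force: 0.0
```

>>> step_arm --linear '[[0, 0, 0], [0, 8, 0], [0, 16, 0], [0, 23, 0], [0, 30, 0]]' --dr '[[0, 0, 0], [0, 0, 0], [0, 0, 0], [0, 0, 0], [0, 0, 0]]' --claw '[-1, -1, -1, -1, -1]'

```text
clock: 11.7
ee_pos: [0.502, -0.0716, 0.1004]
ee_rot: [[0.122, 0.993, 0.0], [0.993, -0.122, -0.0], [-0.0, 0.0, -1.0]]
contact_force: [-0.4, 0.8, -0.2]
grip_width: -0.001
grip_force: 0.0
```

>>> step_arm --linear '[[0, 0, 0], [0, 0, 0], [0, 0, 0], [0, 0, 0], [0, 0, 0]]' --dr '[[0, 0, 0], [0, 0, 0], [0, 0, 0], [0, 0, 0], [0, 0, 0]]' --claw '[-1, -1, -1, -1, -1]'

```text
clock: 12.12
ee_pos: [0.5006, -0.0716, 0.1002]
ee_rot: [[0.122, 0.993, -0.0], [0.993, -0.122, 0.0], [0.0, -0.0, -1.0]]
contact_force: [0.6, -0.2, -0.0]
grip_width: -0.002
grip_force: 0.0
```

>>> step_arm --linear '[[3.4, 0.1, 0], [6.7, 0.4, 0], [10, 0.9, 0], [13.3, 1.6, 0], [16.5, 2.5, 0]]' --dr '[[0, 0, 0.06], [0, 0, 0.12], [0, 0, 0.18], [0, 0, 0.24], [0, 0, 0.3]]' --claw '[-1, -1, -1, -1, -1]'

```text
clock: 12.53
ee_pos: [0.5048, -0.0557, 0.1002]
ee_rot: [[0.412, 0.911, -0.001], [0.911, -0.412, -0.0], [-0.001, -0.001, -1.0]]
contact_force: [-2.0, -1.4, 0.7]
grip_width: 0.003
grip_force: 1.0
```

>>> step_arm --linear '[[3.4, 0.1, 0], [6.7, 0.4, 0], [10, 0.9, 0], [13.3, 1.6, 0], [16.5, 2.5, 0]]' --dr '[[0, 0, 0.06], [0, 0, 0.12], [0, 0, 0.18], [0, 0, 0.24], [0, 0, 0.3]]' --claw '[-1, -1, -1, -1, -1]'

```text
clock: 12.95
ee_pos: [0.5135, -0.0416, 0.1001]
ee_rot: [[0.663, 0.749, -0.002], [0.749, -0.663, -0.0], [-0.001, -0.001, -1.0]]
contact_force: [-2.1, -2.5, -0.2]
grip_width: 0.003
grip_force: 1.9
```

>>> step_arm --linear '[[3.4, 0.1, 0], [6.7, 0.4, 0], [10, 0.9, 0], [13.3, 1.6, 0], [16.5, 2.5, 0]]' --dr '[[0, 0, 0.06], [0, 0, 0.12], [0, 0, 0.18], [0, 0, 0.24], [0, 0, 0.3]]' --claw '[-1, -1, -1, -1, -1]'

```text
clock: 13.37
ee_pos: [0.527, -0.0308, 0.1003]
ee_rot: [[0.855, 0.519, -0.0], [0.519, -0.855, 0.0], [-0.0, -0.0, -1.0]]
contact_force: [-0.0, -1.0, 0.1]
grip_width: -0.002
grip_force: 0.1
```

>>> step_arm --linear '[[0, 0, 0], [0, 0, 0], [0, 0, 0], [0, 0, 0], [0, 0, 0]]' --dr '[[0, 0, 0], [0, 0, 0], [0, 0, 0], [0, 0, 0], [0, 0, 0]]' --claw '[-1, -1, -1, -1, -1]'

```text
clock: 13.78
ee_pos: [0.527, -0.031, 0.1003]
ee_rot: [[0.853, 0.522, -0.0], [0.522, -0.853, 0.0], [-0.0, -0.0, -1.0]]
contact_force: [-1.3, -0.3, 1.0]
grip_width: 0.005
grip_force: 0.0
```

>>> step_arm --linear '[[0, -8, 0], [0, -16, 0], [0, -24, 0], [0, -30, 0], [0, -30, 0]]' --dr '[[0, 0, 0], [0, 0, 0], [0, 0, 0], [0, 0, 0], [0, 0, 0]]' --claw '[-1, -1, -1, -1, -1]'

```text
clock: 14.2
ee_pos: [0.5105, -0.0039, 0.1001]
ee_rot: [[0.852, 0.523, -0.001], [0.523, -0.852, 0.0], [-0.001, -0.001, -1.0]]
contact_force: [-0.6, -0.4, 0.1]
grip_width: -0.002
grip_force: 0.0
```

```bash
python3 - <<'E'
from h import *
d=grab_frame("wrist"); cv2.imwrite("pics/w6.png",d["frame"])
E
```

```text
(no output)
```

View pics/w6.png

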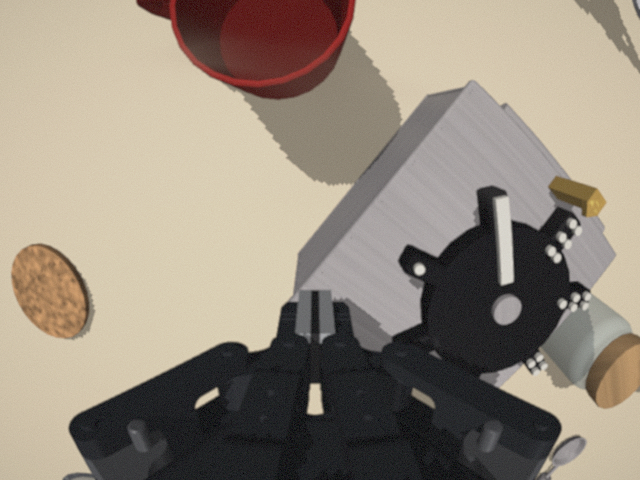

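The bar lobe (495,235) is now one click short, with the 6-stud lobe at the pointer. Fourth and last click, then retract and lift clear.

>>> step_arm --linear '[[-7.7, 0.4, 0], [-15.4, 1.4, 0], [-22.9, 3.1, 0], [-30.3, 5.5, 0], [-37.4, 8.6, 0]]' --dr '[[0, 0, -0.09], [0, 0, -0.18], [0, 0, -0.27], [0, 0, -0.36], [0, 0, -0.45]]' --claw '[-1, -1, -1, -1, -1]'

```text
clock: 14.67
ee_pos: [0.484, -0.0325, 0.1004]
ee_rot: [[0.537, 0.843, 0.0], [0.843, -0.537, -0.0], [-0.0, 0.0, -1.0]]
contact_force: [0.1, 0.3, 0.6]
grip_width: 0.002
grip_force: 0.0
```

>>> step_arm --linear '[[-7.7, 0.4, 0], [-15.4, 1.4, 0], [-22.9, 3.1, 0], [-30.3, 5.5, 0], [-37.4, 8.6, 0]]' --dr '[[0, 0, -0.09], [0, 0, -0.18], [0, 0, -0.27], [0, 0, -0.36], [0, 0, -0.45]]' --claw '[-1, -1, -1, -1, -1]'

```text
clock: 15.08
ee_pos: [0.471, -0.0688, 0.1004]
ee_rot: [[0.117, 0.993, 0.0], [0.993, -0.117, -0.0], [-0.0, 0.0, -1.0]]
contact_force: [0.6, -0.6, 0.5]
grip_width: -0.004
grip_force: 0.0
```

>>> step_arm --linear '[[0, 0, 0], [0, 8, 0], [0, 16, 0], [0, 23, 0], [0, 30, 0]]' --dr '[[0, 0, 0], [0, 0, 0], [0, 0, 0], [0, 0, 0], [0, 0, 0]]' --claw '[-1, -1, -1, -1, -1]'

```text
clock: 15.5
ee_pos: [0.502, -0.0717, 0.1003]
ee_rot: [[0.122, 0.993, 0.0], [0.993, -0.122, -0.0], [0.0, 0.0, -1.0]]
contact_force: [0.2, -0.6, 0.3]
grip_width: 0.0
grip_force: 0.0
```

>>> step_arm --linear '[[0, 0, 0], [0, 0, 0], [0, 0, 0], [0, 0, 0], [0, 0, 0]]' --dr '[[0, 0, 0], [0, 0, 0], [0, 0, 0], [0, 0, 0], [0, 0, 0]]' --claw '[-1, -1, -1, -1, -1]'

```text
clock: 15.92
ee_pos: [0.5006, -0.0718, 0.1002]
ee_rot: [[0.122, 0.993, -0.0], [0.993, -0.122, 0.0], [0.0, -0.0, -1.0]]
contact_force: [-0.3, 0.9, -0.4]
grip_width: 0.001
grip_force: 0.0
```

>>> step_arm --linear '[[3.4, 0.1, 0], [6.7, 0.4, 0], [10, 0.9, 0], [13.3, 1.6, 0], [16.5, 2.5, 0]]' --dr '[[0, 0, 0.06], [0, 0, 0.12], [0, 0, 0.18], [0, 0, 0.24], [0, 0, 0.3]]' --claw '[-1, -1, -1, -1, -1]'

```text
clock: 16.33
ee_pos: [0.5048, -0.0559, 0.1002]
ee_rot: [[0.412, 0.911, -0.001], [0.911, -0.412, -0.0], [-0.001, -0.001, -1.0]]
contact_force: [-1.8, -2.3, 1.0]
grip_width: 0.001
grip_force: 1.0
```

>>> step_arm --linear '[[3.4, 0.1, 0], [6.7, 0.4, 0], [10, 0.9, 0], [13.3, 1.6, 0], [16.5, 2.5, 0]]' --dr '[[0, 0, 0.06], [0, 0, 0.12], [0, 0, 0.18], [0, 0, 0.24], [0, 0, 0.3]]' --claw '[-1, -1, -1, -1, -1]'

```text
clock: 16.75
ee_pos: [0.5135, -0.0417, 0.1001]
ee_rot: [[0.663, 0.748, -0.002], [0.748, -0.663, -0.0], [-0.001, -0.001, -1.0]]
contact_force: [-0.5, 0.9, -0.0]
grip_width: 0.004
grip_force: 0.0
```

>>> step_arm --linear '[[3.4, 0.1, 0], [6.7, 0.4, 0], [10, 0.9, 0], [13.3, 1.6, 0], [16.5, 2.5, 0]]' --dr '[[0, 0, 0.06], [0, 0, 0.12], [0, 0, 0.18], [0, 0, 0.24], [0, 0, 0.3]]' --claw '[-1, -1, -1, -1, -1]'

```text
clock: 17.17
ee_pos: [0.527, -0.0309, 0.1003]
ee_rot: [[0.855, 0.519, -0.0], [0.519, -0.855, 0.0], [-0.0, -0.0, -1.0]]
contact_force: [-0.4, 0.1, -0.2]
grip_width: -0.0
grip_force: 0.1
```

>>> step_arm --linear '[[0, 0, 0], [0, 0, 0], [0, 0, 0], [0, 0, 0], [0, 0, 0]]' --dr '[[0, 0, 0], [0, 0, 0], [0, 0, 0], [0, 0, 0], [0, 0, 0]]' --claw '[-1, -1, -1, -1, -1]'

```text
clock: 17.58
ee_pos: [0.527, -0.0312, 0.1003]
ee_rot: [[0.853, 0.522, -0.0], [0.522, -0.853, 0.0], [-0.0, -0.0, -1.0]]
contact_force: [-0.2, 0.3, -0.7]
grip_width: -0.0
grip_force: 0.0
```

>>> step_arm --linear '[[0, -8, 0], [0, -16, 0], [0, -24, 0], [0, -30, 0], [0, -30, 0]]' --dr '[[0, 0, 0], [0, 0, 0], [0, 0, 0], [0, 0, 0], [0, 0, 0]]' --claw '[-1, -1, -1, -1, -1]'

```text
clock: 18.0
ee_pos: [0.5105, -0.0041, 0.1001]
ee_rot: [[0.852, 0.523, -0.001], [0.523, -0.852, 0.001], [-0.001, -0.001, -1.0]]
contact_force: [-0.2, -1.4, -0.1]
grip_width: -0.002
grip_force: 0.0
```

>>> step_arm --linear '[[0, 0, -20], [0, 0, -40], [0, 0, -60], [0, 0, -80], [0, 0, -80]]' --dr '[[0, 0, 0], [0, 0, 0], [0, 0, 0], [0, 0, 0], [0, 0, 0]]' --claw '[-1, -1, -1, -1, -1]'

```text
clock: 18.42
ee_pos: [0.5143, -0.0061, 0.1849]
ee_rot: [[0.853, 0.522, 0.008], [0.522, -0.853, -0.002], [0.006, 0.006, -1.0]]
contact_force: [1.4, -0.2, 0.8]
grip_width: -0.002
grip_force: 0.0
```

```bash
python3 - <<'E'
from h import *
d=grab_frame("wrist"); cv2.imwrite("pics/w7.png",d["frame"])
E
```

```text
(no output)
```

View pics/w7.png

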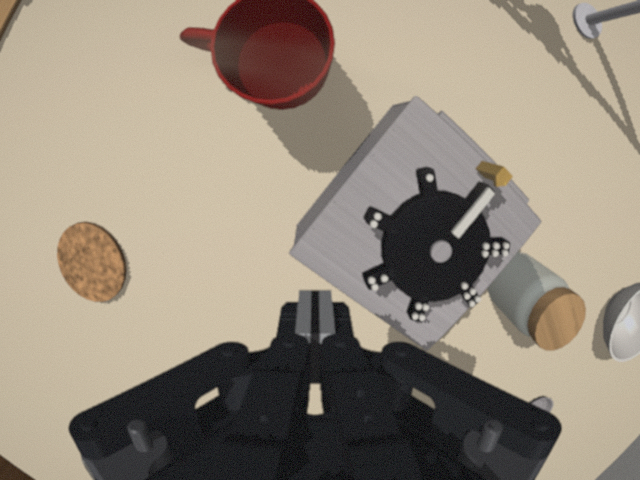

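The bar (475,210) now points straight at the pointer (493,175). The lid is shut and nothing else has moved, so I'm handing in.

```bash
python3 -c "
from h import *
print(ctrl.finish_job())"
```

```text
the job is handed in; nothing more can be done
None
```

The day wheel is back at the start: four separate clockwise clicks brought the long bar to the pointer without passing it; in the last wrist view the lid was shut and nothing else looked moved, and I handed the job in at about 18.5 s.

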